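Set the bearing gauge's size wheel and lock it

TASK

Set the selector box of the bearing gauge to size 5: with a fingertip, roll the numbered wheel click by click until the 5 stands on top beside the red pointer. Then push the orange lock grip fully home against its end stop, so that the setting is locked at 5. Leave the two bearings and the gauge block where they are.

Things in the scene. Friction and masses are not known exactly. Their poses are not given: they have to be found in the camera images.
- console: White selector box fixed to the table, 200 mm (its x) by 300 mm (its y), top face 80 mm above the table. Origin: centre of its underside, on the table. Its x points away from the operator (robot), y to the left, z up; it may be turned some 20 degrees either way. On top, all at the box's x = 0: the wheel (y 22 to 98 mm), the red pointer, the end stop and the orange lock grip.
- wheel_axle (a point): Point on the wheel's axle, at the box's x = 0, y = 60 mm, 72 mm above the table; axes are the box's own, the axle runs along y. From y = -38 to -2 mm of this point the wheel is an eight-sided white drum, 40 mm from axle to flats, with black digits 1 to 8 read from the robot's side. From y = -1 to +37 mm it is an aluminium rim of 40 mm radius with eight blue teeth.
- rim_top (a point): Point 58 mm straight above the axle, over the middle of the toothed rim (18 mm to +y of wheel_axle), at tooth-tip height. Teeth are radial bars 8 mm thick, 38 mm long along y, tips 58 mm from the axle, made to be pushed by a fingertip. In every click no tooth stands here: two stand 22.5 degrees either side, tips 22 mm before and behind this point (box's x) and 4 mm lower.
- wheel (a joint): Wheel angle, rad; grows as its top rolls away from the robot (box's +x). Sprung click every 0.785 (45 degrees): 0 has the 1 on top, 0.785 the 2, ... 3.142 the 5, 5.498 the 8. Stops just beyond 1 and 8: it cannot go round. Starts at 1, 2 or 3. 2 to 4 N on a tooth moves it; past half-way to the next click it snaps in by itself and stays.
- pointer (a point): Top of the fixed red pointer post, 12 x 6 mm, 120 mm above the table, at the box's x = 0, y = 12 mm, beside the digit drum. The digit on top of the drum beside it is the one set.
- end_stop (a point): Top middle of the fixed aluminium end stop of the lock, 60 mm (box's x) by 8 mm (y), 12 mm above the box's top face; at the box's x = 0, y = -41 mm. The home grip touches its -y face.
- lock_grip (a point): Middle of the orange lock grip, a block 50 mm (box's x) by 16 mm (box's y) by 30 mm high, its top 33 mm above the box's top face (middle 98 mm above the table). It slides along the box's y only; this point is at the box's x = 0, y = -113 mm + joint lock. Pushed towards the wheel (+y) it meets the end stop.
- lock (a joint): Travel of the lock grip towards the wheel, m: 0 fully open, 0.060 fully home at the end stop. Starts between 0 and 0.025. Slides with about 2 N of friction and stays where it is left. Over the last 12 mm a bolt enters the wheel: it goes in only when the wheel rests in a click, and then holds the wheel.
- bearing_a: Loose steel tapered roller bearing cone, about 95 mm across, 38 mm high, standing on the table left of the box, not to be disturbed. Origin: centre of its underside.
- bearing_b: Loose steel tapered roller bearing cone, about 82 mm across, 33 mm high, on the table beyond the box, not to be disturbed. Origin: centre of its underside.
- gauge_block: Loose dark steel gauge block, 90 mm (its x) by 30 mm by 35 mm high, on the table right of the box, not to be disturbed. Origin: centre of its underside.

How it is judged:
On the way, in this order (a step that is already met when the one before it is completed fails the run):
1. the wheel rests in the click with the 5 on top (value of joint wheel between 2.9916 and 3.2916 rad), for 0.3 s.
2. the lock grip is home at its end stop with the 5 still on top (all of step 1 and value of joint lock above 0.056 m), for 0.2 s.
At the end, for the whole second after the job is handed in: The wheel rests with the 5 on top (joint within 0.15 rad of 3.142), the lock grip is within 4 mm of its end stop (joint above 0.056 m), and both are still (all of step 2 and velocity of joint wheel between -0.1 and 0.1 rad/s and velocity of joint lock between -0.01 and 0.01 m/s); the robot touches nothing.
It fails at once if the bearing a is shifted by more than 25 mm (distance of bearing_a from where it was at the start of the episode above 0.025 m).
It fails at once if the bearing b is shifted by more than 25 mm (distance of bearing_b from where it was at the start of the episode above 0.025 m).
It fails at once if the gauge block is shifted by more than 25 mm (distance of gauge_block from where it was at the start of the episode above 0.025 m).
It also fails if it takes over 51 s, if anything falls off the work surface, if the arm or the gripper's body presses on something with over 40 N, if the wrist force passes 120 N, or if a joint passes its speed limit or range.

ROBOT

A 6-joint arm with a two-finger parallel gripper is mounted at the origin on the work surface. World frame = base frame: x ahead of the robot, y to its left, z up, the work surface at z = 0. Lengths are in m, angles in rad, forces in N, time in s.
With the tool pointing down it reaches from about 0.35 to 0.775 m from the base axis. Payload 7.3 kg.
Tool frame: the origin (TCP) lies at the very end of the fingers, on their centre line; the grasp point (between the pads) lies 19 mm behind it (env.grip_depth is the distance from the TCP to the grasp point, in m); z points along the fingers, y is the direction in which the jaws open and shut (so a half turn about z gives the same grasp; the last joint's range is limited). The gripper opens to 92 mm and grips with 3 to 60 N. Pads are 19 mm wide; open, the fingers measure 130 mm over their backs; the gripper's body (75 mm by 190 mm) begins 47 mm behind the grasp point.
Start: joints at [-1.303, 0.342, 1.524, -0, 1.275, -0.146], TCP at [0.211, -0.481, 0.195] pointing down, gripper open.
Joint ranges: [-2.53, 2.53], [-0.77, 2.02], [0.04, 2.7], [-1, 4.14], [0.28, 2.66], [-3.11, 3.11]. Speed limits (rad/s): [2.57, 2.57, 3.14, 3.14, 3.14, 3.14].

INTERFACE

Orientations are given as a rotation vector (axis times angle).
In Python, from cell import env, cams gives the robot as it stands.
- The arm moves only by the shell command python3 -m inch 'ROWS' [FORCE]. ROWS is JSON, a list of rows, each an object of numbers: "ax", "ay", "az": the turn, a rotation vector about the world's x, y, z in rad; "dx", "dy", "dz": the shift along the world's x, y, z in m; "claw": the closure in counts, from 0 (fully open) to 255 (shut). In form: [{"ax": .., "ay": .., "az": .., "dx": .., "dy": .., "dz": .., "claw": ..}, ...]. A call has 1 to 5 rows; each row shifts and turns the commanded pose from where the row before left it; what a row does not reach is not made up. A row lasts 1/8 s, in which the tool goes at most 62.5 mm and 10.7 degrees, less where a joint would pass 70% of its speed; a pose out of reach is approached as far as the arm can. A call is refused whole if a number of a shift passes 0.0625 or a number of a turn 0.188, either way. A call with a gripper value outside its range is refused whole. The fingers move at their own pace and stop on an object; FORCE is the grip in N (left out, the last holds). Time passes only in rows, so rows that do not move let the fingers close. It gives the time, the measured TCP pose, the force and the opening at its end, in the units of the state.
- env.observe(): the state, without advancing time (a new reading comes with each control period).
- cams.get_image(name): name is "side" or "top"; returns the picture (384x512x3 uint8, red, green, blue); there is no depth.
- cams.camera_params(name): a dict with "intrinsics" (3x3 intrinsics, pixels), "R" (3x3) and "t" (3): a world point X has camera coordinates R X + t. Camera axes: x right, y down, z forward; pixel columns grow to the right and rows downward; lengths in m; the calibration is good to about 2 mm. A picture is of the moment at which its call begins. camera_params takes no time and is no camera call.
- env.finish_job(): hands the job in, once; it reports no verdict.
The state is a dict: "clock": time; "joint_positions": joint angles; "joint_velocities": joint speeds; "tau": joint torques, N m; "ee_pos": TCP position; "tcp_rot": TCP orientation; "wrist_force": force on the tool from outside, world axes, zero at the start; "torque": the same for the moment, N m; "finger_gap": finger opening in m.
Only numpy, scipy, OpenCV 4.12 (cv2) and the standard library are available. Lean on these libraries where they do the work, as an engineer would, in place of code of your own. Each camera call takes 0.05 s, during which the arm holds its last target.

## Working session

There is one attempt and no reset: what is moved stays moved. The work goes in short steps, Python scripts to look and compute and a shell command to move; the robot and the scene stay as the last step left them, time stands still between calls to the robot, and variables do not carry over. Pictures are saved under pics/ and viewed, and the job is handed in when it is done.

```bash
ls; mkdir -p pics; python3 - <<'E'
from cell import env,cams
import cv2
for n in("side","top"):
    im=cams.get_image(n); cv2.imwrite(f"pics/{n}0.png",im[:,:,::-1])
    p=cams.camera_params(n); print(n,p["intrinsics"],p["R"],p["t"])
print(env.observe())
E
```

```text
pics
side [[486.65462648   0.         261.01263257]
 [  0.         486.65462648 188.63827903]
 [  0.           0.           1.        ]] [[-0.98231121 -0.18723316  0.00290257]
 [-0.09232581  0.4707817  -0.87740557]
 [ 0.16291294 -0.86215331 -0.47974059]] [0.65270118 0.13363404 1.11215641]
top [[414.54600371   0.         261.8343762 ]
 [  0.         414.54600371 195.02026877]
 [  0.           0.           1.        ]] [[-0.00714953 -0.99995859  0.00563113]
 [-0.98537591  0.00608633 -0.17028586]
 [ 0.17024454 -0.00676625 -0.98537862]] [0.08723565 0.66459376 0.93639043]
{'clock': 0.1, 'joint_positions': array([-1.30301545e+00,  3.42652133e-01,  1.52488613e+00,  1.12083673e-05,
        1.27540629e+00, -1.46035917e-01]), 'joint_velocities': array([-0.00159224, -0.00117159, -0.00193473,  0.00035971,  0.00177035,
       -0.00077816]), 'tau': array([ 1.81714935e-03, -4.32004309e+01, -2.44695139e+01,  7.18577486e-02,
        5.26123925e-02, -4.90028515e-05]), 'ee_pos': array([ 0.21100831, -0.48030284,  0.19472731]), 'tcp_rot': array([-3.07326453e+00, -6.45111417e-01,  1.12329515e-04]), 'wrist_force': array([-0.061874  ,  0.44961325, -0.17090577]), 'torque': array([-0.02928812, -0.05700519, -0.02512971]), 'finger_gap': 0.09168656589648952}
```

View pics/top0.png

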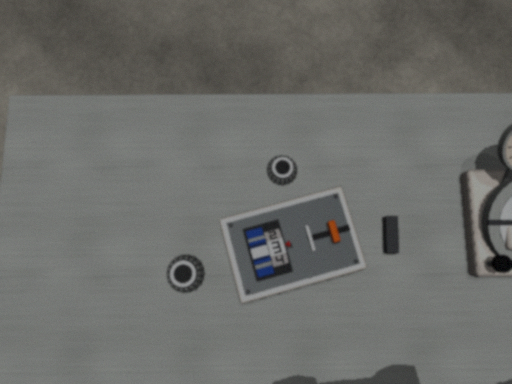

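View pics/side0.png

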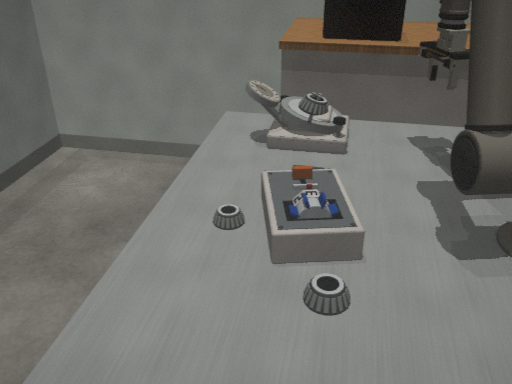

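```bash
cat > h.py <<'E'
import numpy as np,cv2
from cell import env,cams
def ray(n,uv,z):
    p=cams.camera_params(n);K,R,t=p["intrinsics"],np.array(p["R"]),np.array(p["t"])
    d=R.T@np.linalg.inv(K)@np.array([uv[0],uv[1],1.]);c=-R.T@t
    return c+d*(z-c[2])/d[2]
def proj(n,X):
    p=cams.camera_params(n);q=p["intrinsics"]@(np.array(p["R"])@np.array(X)+p["t"]);return q[:2]/q[2]
E
python3 - <<'E'
from h import *
im=cv2.imread("pics/top0.png")
g=cv2.cvtColor(im,cv2.COLOR_BGR2GRAY)
c=im[180:310,210:375]; cv2.imwrite("pics/topcrop.png",cv2.resize(c,None,fx=4.8,fy=4.5,interpolation=cv2.INTER_CUBIC))
hsv=cv2.cvtColor(im,cv2.COLOR_BGR2HSV)
# plate (blueish-dark) vs white border
for y in (200,230,245,260): print(y,[tuple(im[y,x]) for x in range(222,250,3)])
s=cv2.imread("pics/side0.png")[150:270,200:370]; cv2.imwrite("pics/sidecrop.png",cv2.resize(s,None,fx=4.6,fy=4.6,interpolation=cv2.INTER_CUBIC))
E
```

```text
200 [(np.uint8(118), np.uint8(120), np.uint8(117)), (np.uint8(116), np.uint8(119), np.uint8(117)), (np.uint8(119), np.uint8(120), np.uint8(118)), (np.uint8(119), np.uint8(120), np.uint8(121)), (np.uint8(118), np.uint8(122), np.uint8(120)), (np.uint8(118), np.uint8(121), np.uint8(117)), (np.uint8(117), np.uint8(122), np.uint8(118)), (np.uint8(115), np.uint8(117), np.uint8(115)), (np.uint8(114), np.uint8(119), np.uint8(117)), (np.uint8(119), np.uint8(121), np.uint8(120))]
230 [(np.uint8(115), np.uint8(120), np.uint8(121)), (np.uint8(150), np.uint8(148), np.uint8(148)), (np.uint8(121), np.uint8(121), np.uint8(119)), (np.uint8(93), np.uint8(90), np.uint8(87)), (np.uint8(88), np.uint8(88), np.uint8(84)), (np.uint8(86), np.uint8(87), np.uint8(82)), (np.uint8(88), np.uint8(84), np.uint8(79)), (np.uint8(52), np.uint8(52), np.uint8(49)), (np.uint8(48), np.uint8(32), np.uint8(31)), (np.uint8(76), np.uint8(41), np.uint8(31))]
245 [(np.uint8(122), np.uint8(125), np.uint8(123)), (np.uint8(111), np.uint8(112), np.uint8(116)), (np.uint8(150), np.uint8(152), np.uint8(151)), (np.uint8(138), np.uint8(138), np.uint8(135)), (np.uint8(90), np.uint8(90), np.uint8(86)), (np.uint8(96), np.uint8(93), np.uint8(90)), (np.uint8(90), np.uint8(90), np.uint8(87)), (np.uint8(88), np.uint8(88), np.uint8(83)), (np.uint8(69), np.uint8(69), np.uint8(66)), (np.uint8(68), np.uint8(36), np.uint8(26))]
260 [(np.uint8(117), np.uint8(119), np.uint8(115)), (np.uint8(119), np.uint8(121), np.uint8(121)), (np.uint8(109), np.uint8(111), np.uint8(112)), (np.uint8(139), np.uint8(142), np.uint8(140)), (np.uint8(146), np.uint8(145), np.uint8(141)), (np.uint8(97), np.uint8(95), np.uint8(94)), (np.uint8(91), np.uint8(90), np.uint8(86)), (np.uint8(92), np.uint8(91), np.uint8(86)), (np.uint8(86), np.uint8(88), np.uint8(85)), (np.uint8(84), np.uint8(81), np.uint8(77))]
```

View pics/topcrop.png

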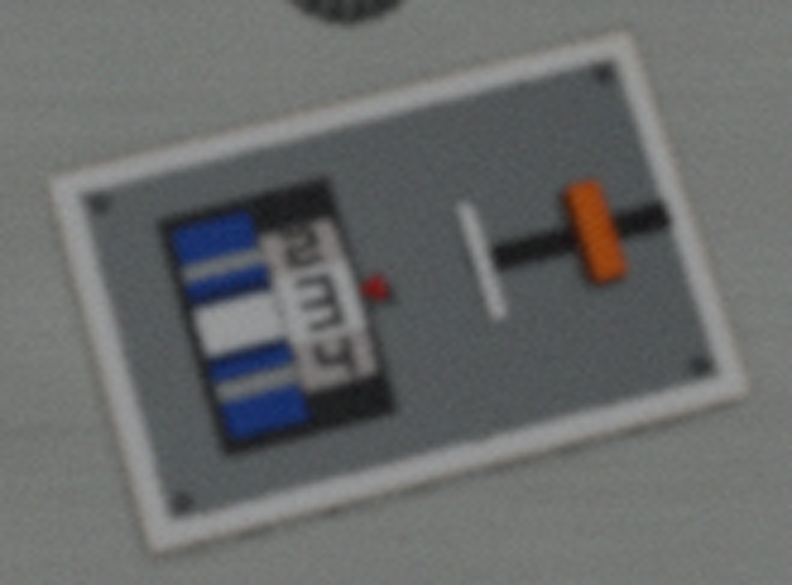

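View pics/sidecrop.png

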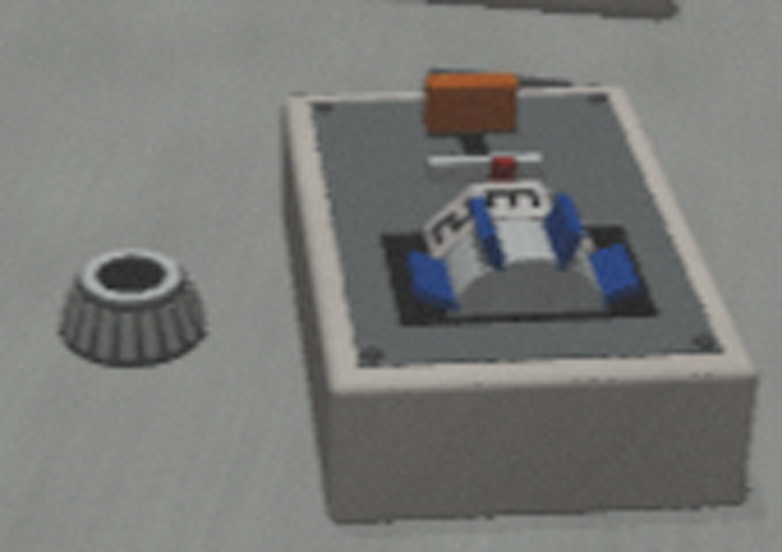

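```bash
cat >> h.py <<'E'
def cen(m):
    n,l,s,c=cv2.connectedComponentsWithStats(m.astype(np.uint8));i=1+s[1:,4].argmax();return c[i],s[i,4],l==i
E
python3 - <<'E'
from h import *
im=cv2.imread("pics/top0.png");g=cv2.GaussianBlur(cv2.cvtColor(im,cv2.COLOR_BGR2GRAY),(3,3),0)
hsv=cv2.cvtColor(im,cv2.COLOR_BGR2HSV)
m=np.zeros_like(g);m[180:310,210:370]=(g[180:310,210:370]<104)
m[183:186]=0
k=cv2.morphologyEx(m,cv2.MORPH_CLOSE,np.ones((9,9)))
c,a,mm=cen(k[:, :]); 
cnt=max(cv2.findContours(mm.astype(np.uint8),0,1)[0],key=cv2.contourArea)
print(cv2.minAreaRect(cnt),a)
# outer: white
w=np.zeros_like(g);w[180:310,210:370]=g[180:310,210:370]>130
c,a,mw=cen(w);cnt=max(cv2.findContours(mw.astype(np.uint8),0,1)[0],key=cv2.contourArea)
rw=cv2.minAreaRect(cnt);print(rw,a)
P=np.array([ray("top",b,0.08)[:2] for b in cv2.boxPoints(rw)]);print(P,P.mean(0))
for i in range(4):
    d=P[(i+1)%4]-P[i];print(np.linalg.norm(d),np.degrees(np.arctan2(d[1],d[0])))
def hm(lo,hi):return cv2.inRange(hsv,lo,hi)
o=hm((5,150,80),(18,255,255));c,a,_=cen(o);print("orange top",c,a,ray("top",c,0.113))
o=hm((0,120,50),(4,255,255))|hm((172,120,50),(180,255,255));c,a,_=cen(o);print("red",c,a,ray("top",c,0.12))
s=cv2.imread("pics/side0.png");hs=cv2.cvtColor(s,cv2.COLOR_BGR2HSV)
c,a,_=cen(cv2.inRange(hs,(3,150,80),(18,255,255)));print("orange side",c,a)
E
```

```text
((293.6238708496094, 247.7012939453125), (82.72405242919922, 117.76123809814453), 74.64986419677734) 9031
((292.1943664550781, 243.2655792236328), (85.20305633544922, 129.03717041015625), 74.35775756835938) 1762
[[ 0.60396159  0.18345699]
 [ 0.68424682 -0.10768237]
 [ 0.49382946 -0.15228776]
 [ 0.41910402  0.13010079]] [0.55028547 0.01339691]
0.30200636094660743 -74.58315669541149
0.19557201652126668 -166.81614288010528
0.2921081705770175 104.82183887864124
0.19240375676056432 16.099943473992308
orange top [333.76774194 231.04516129] 155 [ 0.57304587 -0.07641057  0.113     ]
red [287.88235294 243.70588235] 17 [0.54532977 0.02678337 0.12      ]
orange side [301.84210526 167.15789474] 57
```

```bash
python3 -m inch '[{"dx":0.022,"dy":0.042,"az":-0.07,"claw":255},{"dx":0.022,"dy":0.042,"az":-0.078,"claw":255},{"dx":0.022,"dy":0.042,"claw":255},{"dx":0.022,"dy":0.042,"claw":255},{"dx":0.022,"dy":0.042,"claw":255}]' 20
python3 -m inch '[{"dx":0.022,"dy":0.042,"claw":255},{"dx":0.022,"dy":0.042,"claw":255},{"dx":0.022,"dy":0.042,"claw":255},{"dx":0.022,"dy":0.042,"claw":255},{"dx":0.022,"dy":0.042,"claw":255}]'
python3 -m inch '[{"dx":0.022,"dy":0.042,"claw":255},{"dx":0.022,"dy":0.042,"claw":255},{"dx":0.016,"dy":0.042,"claw":255},{"claw":255}]'
```

```text
$[0]: bad value
$[0]: bad value
$[0]: bad value
```

```bash
python3 -m inch '[{"ax":0,"ay":0,"az":-0.07,"dx":0.022,"dy":0.042,"dz":0,"claw":255},{"ax":0,"ay":0,"az":-0.078,"dx":0.022,"dy":0.042,"dz":0,"claw":255},{"ax":0,"ay":0,"az":0,"dx":0.022,"dy":0.042,"dz":0,"claw":255},{"ax":0,"ay":0,"az":0,"dx":0.022,"dy":0.042,"dz":0,"claw":255},{"ax":0,"ay":0,"az":0,"dx":0.022,"dy":0.042,"dz":0,"claw":255}]' 20
```

```text
clock: 0.72
ee_pos: [0.3215, -0.2692, 0.1952]
tcp_rot: [-3.114, -0.416, 0.0]
wrist_force: [-0.8, 0.4, 0.3]
finger_gap: 0.0465
```

```bash
python3 -m inch '[{"ax":0,"ay":0,"az":0,"dx":0.022,"dy":0.042,"dz":0,"claw":255},{"ax":0,"ay":0,"az":0,"dx":0.022,"dy":0.042,"dz":0,"claw":255},{"ax":0,"ay":0,"az":0,"dx":0.022,"dy":0.042,"dz":0,"claw":255},{"ax":0,"ay":0,"az":0,"dx":0.022,"dy":0.042,"dz":0,"claw":255},{"ax":0,"ay":0,"az":0,"dx":0.022,"dy":0.042,"dz":0,"claw":255}]'
python3 -m inch '[{"ax":0,"ay":0,"az":0,"dx":0.022,"dy":0.046,"dz":0,"claw":255},{"ax":0,"ay":0,"az":0,"dx":0.022,"dy":0.046,"dz":0,"claw":255},{"ax":0,"ay":0,"az":0,"dx":0.02,"dy":0.046,"dz":0,"claw":255},{"ax":0,"ay":0,"az":0,"dx":0,"dy":0,"dz":0,"claw":255}]'
python3 - <<'E'
from h import *
for n in("side","top"):
    im=cams.get_image(n)[:,:,::-1]; c=im[100:300,180:380] if n=="side" else im[150:320,190:380]
    cv2.imwrite(f"pics/{n}1.png",cv2.resize(c,None,fx=3,fy=3,interpolation=cv2.INTER_CUBIC))
E
```

```text
clock: 1.35
ee_pos: [0.4315, -0.0592, 0.1952]
tcp_rot: [3.114, 0.416, -0.0]
wrist_force: [0.4, -0.9, -1.0]
finger_gap: 0.001
clock: 1.85
ee_pos: [0.4955, 0.0801, 0.1947]
tcp_rot: [-3.112, -0.423, 0.001]
wrist_force: [0.2, -0.9, -1.0]
finger_gap: 0.0005
```

View pics/side1.png

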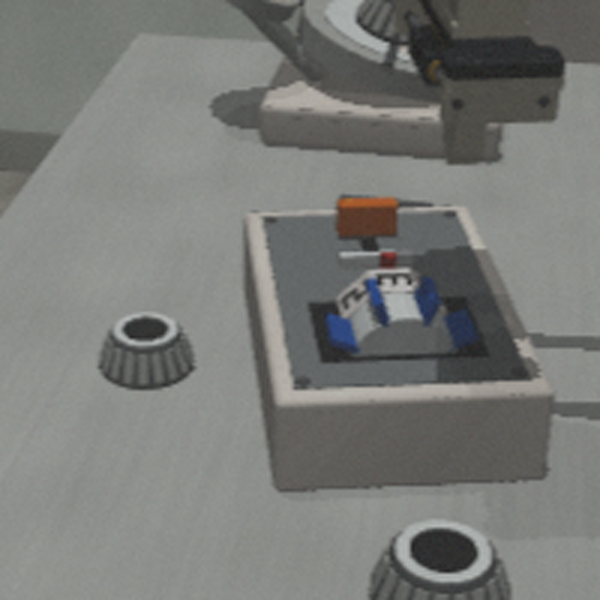

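View pics/top1.png

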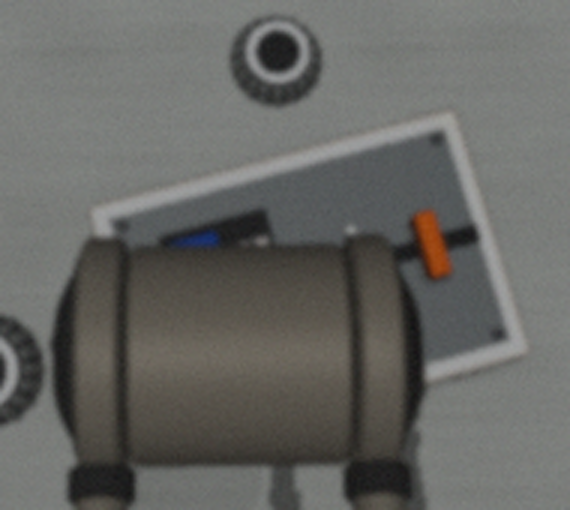

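```bash
python3 -m inch '[{"ax":0,"ay":0,"az":0,"dx":-0.005,"dy":-0.002,"dz":-0.03,"claw":255},{"ax":0,"ay":0,"az":0,"dx":0,"dy":0,"dz":-0.03,"claw":255},{"ax":0,"ay":0,"az":0,"dx":0,"dy":0,"dz":-0.017,"claw":255},{"ax":0,"ay":0,"az":0,"dx":0,"dy":0,"dz":0,"claw":255}]'
python3 - <<'E'
from h import *
for n in("side",):
    im=cams.get_image(n)[:,:,::-1]; c=im[100:300,180:380]
    cv2.imwrite(f"pics/{n}2.png",cv2.resize(c,None,fx=3,fy=3,interpolation=cv2.INTER_CUBIC))
E
```

```text
clock: 2.45
ee_pos: [0.4888, 0.074, 0.1174]
tcp_rot: [-3.114, -0.413, 0.005]
wrist_force: [-0.0, -0.1, 0.2]
finger_gap: 0.0003
```

View pics/side2.png

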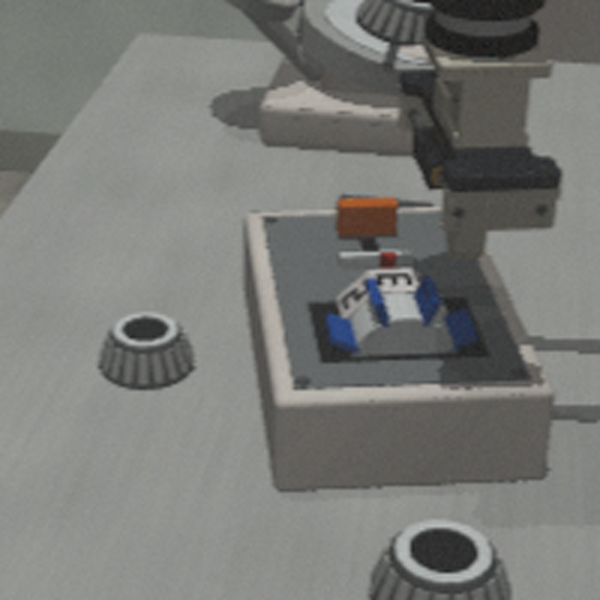

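```bash
python3 - <<'E'
from h import *
print("tcp",(proj("side",[.4888,.074,.1174])-[180,100])*3)
C=np.array([.549,.0125,0]);a=np.radians(15.2);R=np.array([[np.cos(a),-np.sin(a),0],[np.sin(a),np.cos(a),0],[0,0,1]])
for n,b in dict(toothN1=(-.022,.059,.126),toothN2=(-.022,.097,.126),toothF1=(.022,.059,.126),toothF2=(.022,.097,.126),red=(0,.012,.12),grip=(0,-.093,.098),c1=(-.1,.15,.08),c2=(.1,.15,.08)).items():
    X=C+R@np.array(b);print(n,(proj("side",X)-[180,100])*3,(proj("top",X)-[190,150])*3)
print(R.T@(np.array([.4888,.074,0])-C))
E
```

```text
tcp [459.69317406 293.61864854]
toothN1 [429.41605011 273.69393662] [244.0236148  326.95162799]
toothN2 [439.40568483 299.29578703] [193.34880124 341.28718945]
toothF1 [370.48485382 275.76344348] [227.54998329 268.11231343]
toothF2 [378.62723814 301.50545316] [177.24048615 282.20798993]
red [389.12180311 251.98232376] [297.32312161 280.37306628]
grip [367.21789802 216.27499363] [428.88121619 244.36387202]
c1 [559.05014972 389.43467914] [153.39462112 463.25930792]
c2 [276.33007173 400.99566991] [ 85.74768024 206.06039417]
[-0.04196936  0.0751323   0.        ]
```

```bash
python3 - <<'E'
from h import *
im=cams.get_image("side")[:,:,::-1]; c=im[140:235,270:370]
c=cv2.convertScaleAbs(c,alpha=1.7,beta=0)
cv2.imwrite(f"pics/side3.png",cv2.resize(c,None,fx=6,fy=6,interpolation=cv2.INTER_CUBIC))
E
```

```text
(no output)
```

View pics/side3.png

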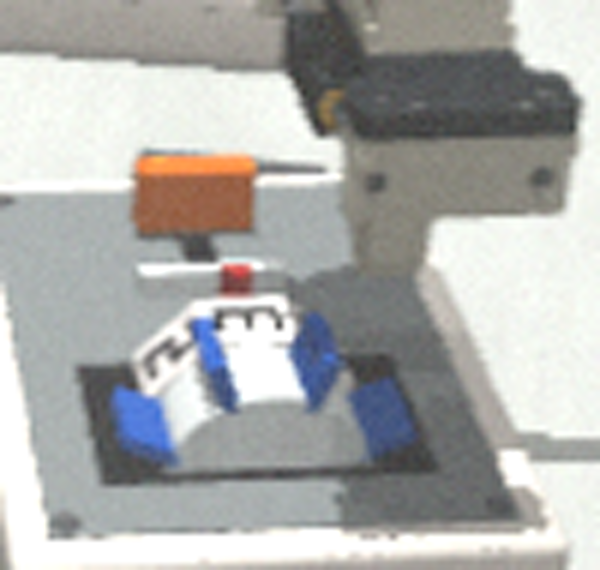

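```bash
python3 - <<'E'
from h import *
for z in(.1947,.21,.225): print((proj("side",[.4955,.0801,z])-[180,100])*3)
im=cv2.imread("pics/side1.png")[0:250,380:600]
cv2.imwrite("pics/side1b.png",cv2.resize(cv2.convertScaleAbs(im,alpha=1.7),None,fx=2.5,fy=2.4))
im=cv2.imread("pics/side0.png");print(proj("side",[.211,-.4803,.1947]))
cv2.imwrite("pics/side0b.png",cv2.resize(cv2.convertScaleAbs(im[0:110,400:512],alpha=1.7),None,fx=5,fy=5))
E
```

```text
[457.74129397 201.82328482]
[459.34505165 182.20652197]
[460.93986118 162.69921068]
[438.77167158  94.83965065]
```

View pics/side1b.png

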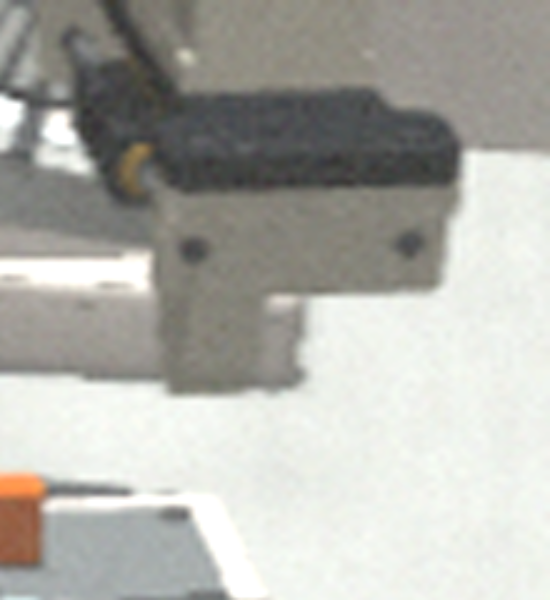

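View pics/side0b.png

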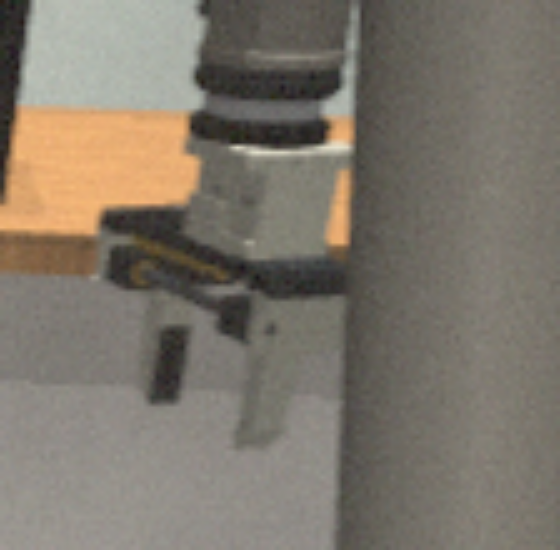

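```bash
python3 -m inch '[{"ax":0,"ay":0,"az":0,"dx":0.0055,"dy":0.0015,"dz":0,"claw":255},{"ax":0,"ay":0,"az":0,"dx":0.0055,"dy":0.0015,"dz":0,"claw":255},{"ax":0,"ay":0,"az":0,"dx":0.005,"dy":0.0015,"dz":0,"claw":255},{"ax":0,"ay":0,"az":0,"dx":0,"dy":0,"dz":0,"claw":255}]'
python3 - <<'E'
from h import *
im=cams.get_image("side")[:,:,::-1]; c=im[140:235,270:370]
c=cv2.convertScaleAbs(c,alpha=1.7,beta=0)
cv2.imwrite(f"pics/side4.png",cv2.resize(c,None,fx=6,fy=6,interpolation=cv2.INTER_CUBIC))
E
```

```text
clock: 3.05
ee_pos: [0.5066, 0.08, 0.1183]
tcp_rot: [3.114, 0.417, 0.0]
wrist_force: [-0.1, -0.7, 0.7]
finger_gap: 0.0008
```

View pics/side4.png

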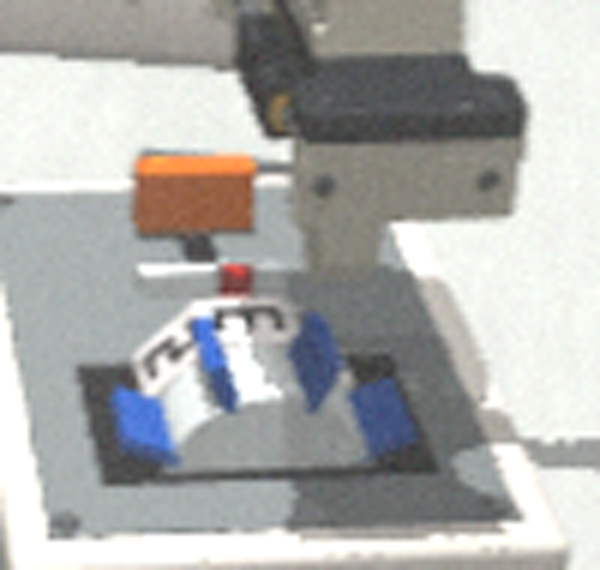

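```bash
python3 -m inch '[{"ax":0,"ay":0,"az":0,"dx":-0.02,"dy":-0.005,"dz":0.01,"claw":255},{"ax":0,"ay":0,"az":0,"dx":0,"dy":-0.04,"dz":0,"claw":255},{"ax":0,"ay":0,"az":0,"dx":0,"dy":-0.04,"dz":-0.01,"claw":255},{"ax":0,"ay":0,"az":0,"dx":0,"dy":0,"dz":-0.01,"claw":255},{"ax":0,"ay":0,"az":0,"dx":0,"dy":0,"dz":0,"claw":255}]'
python3 -m inch '[{"ax":0,"ay":0,"az":0,"dx":0,"dy":0,"dz":-0.01,"claw":255},{"ax":0,"ay":0,"az":0,"dx":0,"dy":0,"dz":0,"claw":255}]'
python3 - <<'E'
from h import *
p=env.observe()["ee_pos"];print(p,proj("side",p),(proj("side",p)-[270,140])*6)
im=cams.get_image("side")[:,:,::-1]; c=im[140:235,270:370]
c=cv2.convertScaleAbs(c,alpha=1.7,beta=0)
cv2.imwrite(f"pics/side5.png",cv2.resize(c,None,fx=6,fy=6,interpolation=cv2.INTER_CUBIC))
E
```

```text
clock: 3.72
ee_pos: [0.4854, -0.0047, 0.1076]
tcp_rot: [-3.113, -0.415, 0.003]
wrist_force: [0.3, 0.4, 0.2]
finger_gap: 0.0001
clock: 3.98
ee_pos: [0.4856, -0.0043, 0.0976]
tcp_rot: [-3.113, -0.418, 0.002]
wrist_force: [0.4, 0.3, 0.2]
finger_gap: 0.0005
[ 0.4855502  -0.0043064   0.09763466] [335.96469224 189.10989617] [395.78815346 294.65937702]
```

View pics/side5.png

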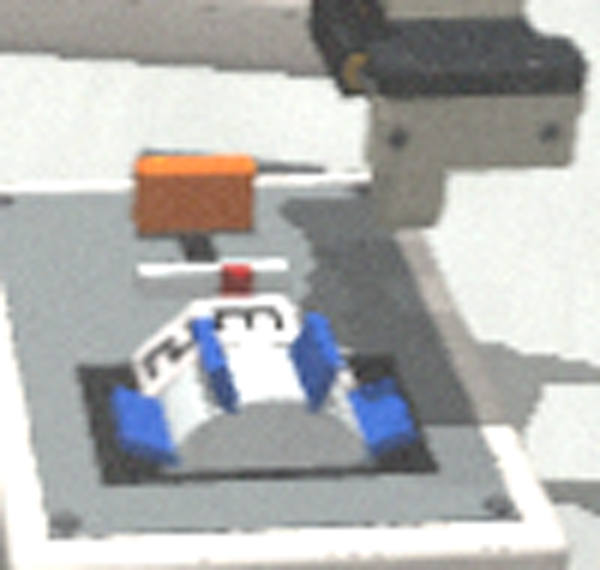

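```bash
python3 -m inch '[{"ax":0,"ay":0,"az":0,"dx":0,"dy":0,"dz":-0.008,"claw":255},{"ax":0,"ay":0,"az":0,"dx":0,"dy":0,"dz":-0.006,"claw":255}]'
python3 -m inch '[{"ax":0,"ay":0,"az":0,"dx":0,"dy":0,"dz":-0.004,"claw":255},{"ax":0,"ay":0,"az":0,"dx":0,"dy":0,"dz":0,"claw":255}]'
```

```text
clock: 4.28
ee_pos: [0.486, -0.005, 0.0838]
tcp_rot: [3.114, 0.417, -0.0]
wrist_force: [-0.1, -0.4, -0.0]
finger_gap: 0.0002
clock: 4.53
ee_pos: [0.4859, -0.0052, 0.08]
tcp_rot: [-3.114, -0.416, 0.001]
wrist_force: [0.1, -0.6, 0.4]
finger_gap: 0.0004
```

```bash
python3 -m inch '[{"ax":0,"ay":0,"az":0,"dx":0,"dy":0,"dz":-0.004,"claw":255},{"ax":0,"ay":0,"az":0,"dx":0,"dy":0,"dz":0,"claw":255}]'
python3 - <<'E'
from h import *
p=env.observe()["ee_pos"];print(p,proj("side",p),(proj("side",p)-[270,140])*6)
im=cams.get_image("side")[:,:,::-1]; c=im[140:235,270:370]
c=cv2.convertScaleAbs(c,alpha=1.7,beta=0)
cv2.imwrite(f"pics/side6.png",cv2.resize(c,None,fx=6,fy=6,interpolation=cv2.INTER_CUBIC))
E
```

```text
clock: 4.78
ee_pos: [0.486, -0.0052, 0.0761]
tcp_rot: [-3.114, -0.416, 0.001]
wrist_force: [0.3, 0.2, 0.3]
finger_gap: 0.0005
[ 0.4859568  -0.00519879  0.0761341 ] [335.12005825 196.8324464 ] [390.72034951 340.99467838]
```

View pics/side6.png

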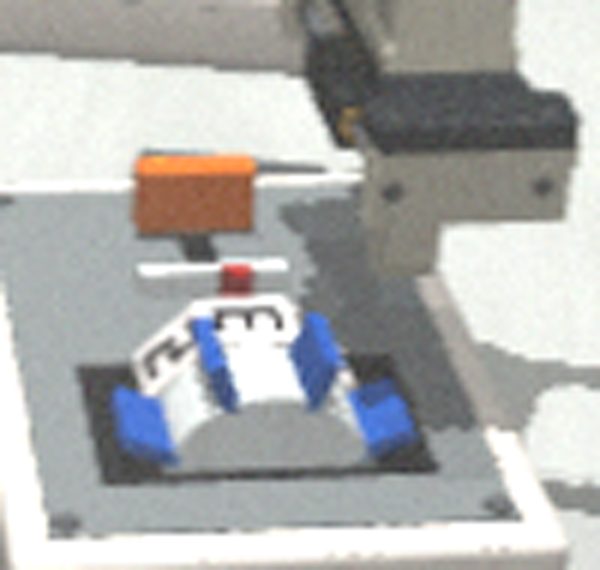

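```bash
python3 -m inch '[{"ax":0,"ay":0,"az":0,"dx":0,"dy":0,"dz":-0.008,"claw":255},{"ax":0,"ay":0,"az":0,"dx":0,"dy":0,"dz":-0.004,"claw":255}]'
python3 -m inch '[{"ax":0,"ay":0,"az":0,"dx":0,"dy":0,"dz":-0.003,"claw":255},{"ax":0,"ay":0,"az":0,"dx":0,"dy":0,"dz":-0.001,"claw":255}]'
```

```text
clock: 5.08
ee_pos: [0.4858, -0.0052, 0.0637]
tcp_rot: [-3.114, -0.416, 0.001]
wrist_force: [0.5, 0.1, -1.0]
finger_gap: 0.0003
clock: 5.32
ee_pos: [0.486, -0.0052, 0.0601]
tcp_rot: [-3.114, -0.416, 0.001]
wrist_force: [0.0, 0.4, -0.1]
finger_gap: 0.0007
```

```bash
python3 - <<'E'
from h import *
p=env.observe()["ee_pos"];print((proj("side",p)-[270,140])*6)
im=cams.get_image("side")[:,:,::-1]; c=im[140:235,270:370]
c=cv2.convertScaleAbs(c,alpha=1.7,beta=0)
cv2.imwrite(f"pics/side7.png",cv2.resize(c,None,fx=6,fy=6,interpolation=cv2.INTER_CUBIC))
E
```

```text
[387.51736068 375.93731471]
```

View pics/side7.png

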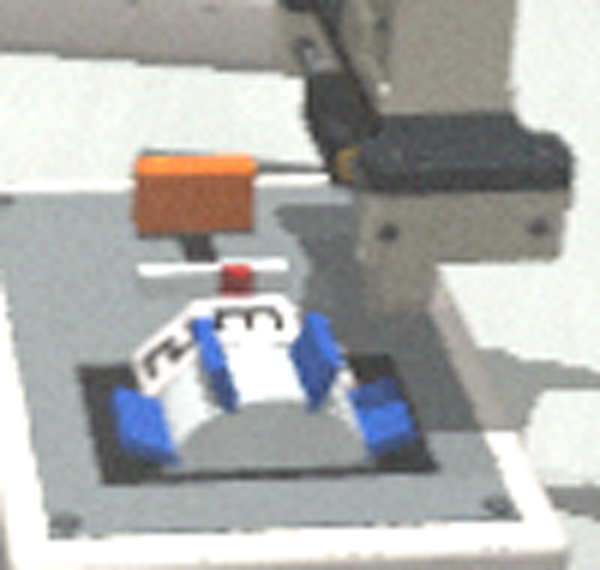

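```bash
python3 -m inch '[{"ax":0,"ay":0,"az":0,"dx":0,"dy":0,"dz":-0.003,"claw":255},{"ax":0,"ay":0,"az":0,"dx":0,"dy":0,"dz":-0.001,"claw":255}]'
python3 -m inch '[{"ax":0,"ay":0,"az":0,"dx":0,"dy":0,"dz":-0.003,"claw":255},{"ax":0,"ay":0,"az":0,"dx":0,"dy":0,"dz":0,"claw":255}]'
```

```text
clock: 5.62
ee_pos: [0.4861, -0.0052, 0.0562]
tcp_rot: [3.114, 0.416, -0.0]
wrist_force: [-0.4, -0.3, -0.0]
finger_gap: 0.0006
clock: 5.88
ee_pos: [0.4859, -0.0052, 0.0531]
tcp_rot: [-3.114, -0.416, 0.001]
wrist_force: [0.7, 0.5, 0.0]
finger_gap: 0.0007
```

```bash
python3 -m inch '[{"ax":0,"ay":0,"az":0,"dx":0,"dy":0,"dz":-0.002,"claw":255},{"ax":0,"ay":0,"az":0,"dx":0,"dy":0,"dz":0,"claw":255}]'
python3 -m inch '[{"ax":0,"ay":0,"az":0,"dx":0,"dy":0,"dz":-0.002,"claw":255},{"ax":0,"ay":0,"az":0,"dx":0,"dy":0,"dz":0,"claw":255}]'
```

```text
clock: 6.12
ee_pos: [0.486, -0.0052, 0.0512]
tcp_rot: [3.114, 0.416, -0.0]
wrist_force: [-0.2, -0.3, -0.2]
finger_gap: 0.0003
clock: 6.38
ee_pos: [0.486, -0.0052, 0.0492]
tcp_rot: [-3.114, -0.416, 0.0]
wrist_force: [-0.1, 0.8, -0.4]
finger_gap: 0.0003
```

```bash
python3 -m inch '[{"ax":0,"ay":0,"az":0,"dx":0,"dy":0,"dz":-0.002,"claw":255},{"ax":0,"ay":0,"az":0,"dx":0,"dy":0,"dz":0,"claw":255}]'
python3 - <<'E'
from h import *
p=env.observe()["ee_pos"];print((proj("side",p)-[270,140])*6)
im=cams.get_image("side")[:,:,::-1]; c=im[140:235,270:370]
c=cv2.convertScaleAbs(c,alpha=1.7,beta=0)
cv2.imwrite(f"pics/side8.png",cv2.resize(c,None,fx=6,fy=6,interpolation=cv2.INTER_CUBIC))
E
```

```text
clock: 6.62
ee_pos: [0.4863, -0.0052, 0.0488]
tcp_rot: [3.113, 0.416, 0.001]
wrist_force: [-4.5, 1.2, 15.1]
finger_gap: 0.0003
[384.76399407 400.07685105]
```

View pics/side8.png

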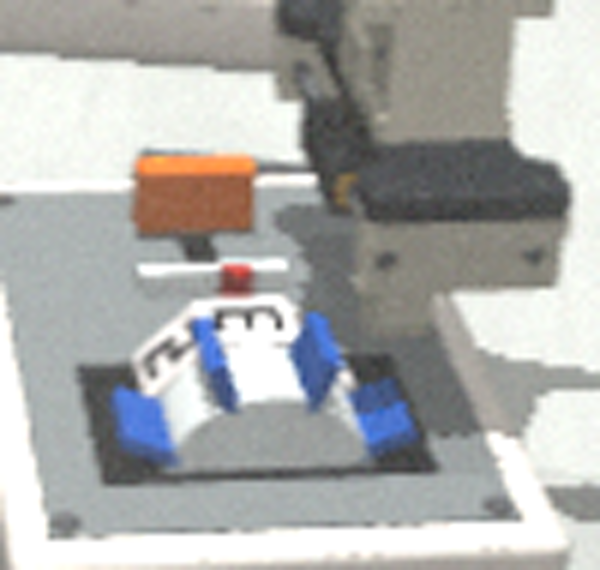

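```bash
python3 - <<'E'
from h import *
C=np.array([.549,.0125,0]);a=np.radians(15.2);R=np.array([[np.cos(a),-np.sin(a),0],[np.sin(a),np.cos(a),0],[0,0,1]])
for q in((360,328),(394,332),(430,335)):
    X=ray("side",(270+q[0]/6,140+q[1]/6),.08);print(X,R.T@(X-C)-R.T@(np.array([.486,-.0052,0])-C))
E
```

```text
[ 0.49844284 -0.00647042  0.08      ] [ 0.01167445 -0.00448835  0.08      ]
[ 0.48499119 -0.00581204  0.08      ] [-0.00113399 -0.00032612  0.08      ]
[ 0.47086182 -0.00612016  0.08      ] [-0.01484985  0.0030811   0.08      ]
```

```bash
python3 -m inch '[{"ax":0,"ay":0,"az":0,"dx":0,"dy":0,"dz":0.035,"claw":255},{"ax":0,"ay":0,"az":0,"dx":0,"dy":0.02,"dz":0.033,"claw":255},{"ax":0,"ay":0,"az":0,"dx":0.001,"dy":0.04,"dz":0,"claw":255},{"ax":0,"ay":0,"az":0,"dx":0,"dy":0.032,"dz":0,"claw":255},{"ax":0,"ay":0,"az":0,"dx":0,"dy":0,"dz":-0.013,"claw":255}]'
python3 -m inch '[{"ax":0,"ay":0,"az":0,"dx":0,"dy":0,"dz":-0.013,"claw":255},{"ax":0,"ay":0,"az":0,"dx":0,"dy":0,"dz":0,"claw":255}]'
python3 - <<'E'
from h import *
im=cams.get_image("side")[:,:,::-1]; c=im[140:235,270:370]
c=cv2.convertScaleAbs(c,alpha=1.7,beta=0)
cv2.imwrite(f"pics/side9.png",cv2.resize(c,None,fx=6,fy=6,interpolation=cv2.INTER_CUBIC))
E
```

```text
clock: 7.3
ee_pos: [0.4877, 0.0885, 0.1028]
tcp_rot: [3.113, 0.421, 0.004]
wrist_force: [-0.1, -0.7, -0.7]
finger_gap: 0.0005
clock: 7.55
ee_pos: [0.4861, 0.0859, 0.0878]
tcp_rot: [-3.114, -0.414, 0.005]
wrist_force: [0.7, -0.7, 0.1]
finger_gap: 0.0004
```

View pics/side9.png

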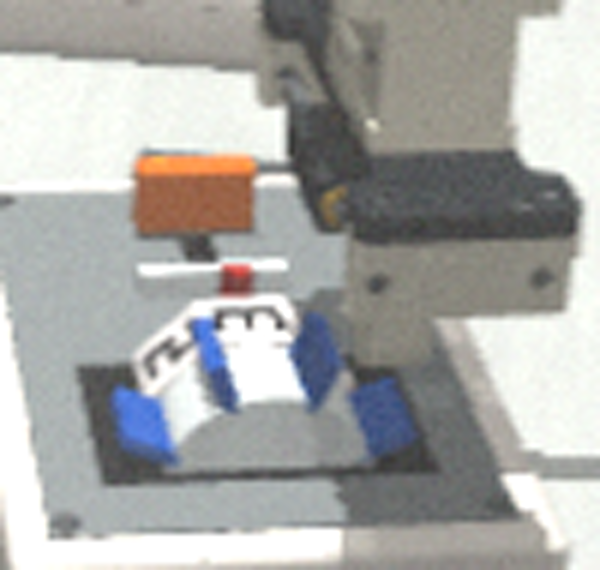

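```bash
python3 -m inch '[{"ax":0,"ay":0,"az":0,"dx":0.009,"dy":0.0025,"dz":0,"claw":255},{"ax":0,"ay":0,"az":0,"dx":0.008,"dy":0.002,"dz":0.001,"claw":255},{"ax":0,"ay":0,"az":0,"dx":0.008,"dy":0.002,"dz":0,"claw":255},{"ax":0,"ay":0,"az":0,"dx":0.007,"dy":0.002,"dz":0,"claw":255},{"ax":0,"ay":0,"az":0,"dx":0.007,"dy":0.002,"dz":0,"claw":255}]'
python3 -m inch '[{"ax":0,"ay":0,"az":0,"dx":0,"dy":0,"dz":0,"claw":255},{"ax":0,"ay":0,"az":0,"dx":0,"dy":0,"dz":0,"claw":255}]'
python3 - <<'E'
from h import *
im=cams.get_image("side")[:,:,::-1]; c=im[140:235,270:370]
c=cv2.convertScaleAbs(c,alpha=1.7,beta=0)
cv2.imwrite(f"pics/side10.png",cv2.resize(c,None,fx=6,fy=6,interpolation=cv2.INTER_CUBIC))
E
```

```text
clock: 8.22
ee_pos: [0.527, 0.0975, 0.0903]
tcp_rot: [3.114, 0.416, 0.001]
wrist_force: [-0.4, 0.7, -0.3]
finger_gap: 0.0009
clock: 8.48
ee_pos: [0.526, 0.0974, 0.0902]
tcp_rot: [3.114, 0.417, -0.0]
wrist_force: [-0.3, -0.0, 0.5]
finger_gap: 0.0005
```

View pics/side10.png

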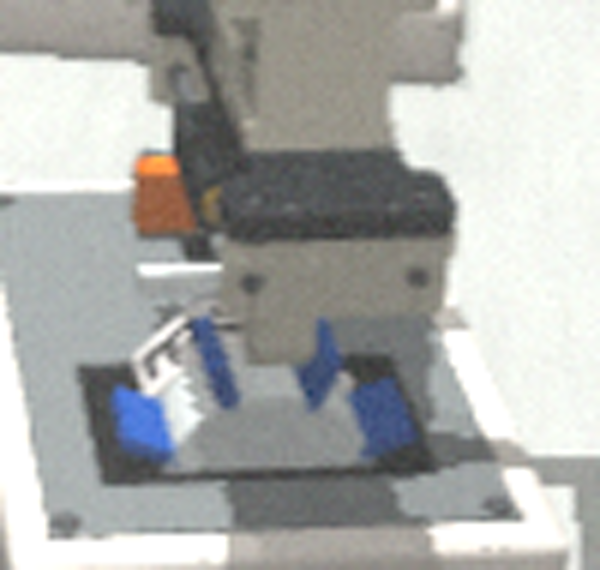

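The wheel has clicked once: the digit behind the top now differs and the finger stands in the gap. I'll lift, go back and repeat.

```bash
python3 -m inch '[{"ax":0,"ay":0,"az":0,"dx":0,"dy":0,"dz":0.027,"claw":255},{"ax":0,"ay":0,"az":0,"dx":-0.02,"dy":-0.0055,"dz":0,"claw":255},{"ax":0,"ay":0,"az":0,"dx":-0.019,"dy":-0.005,"dz":0,"claw":255},{"ax":0,"ay":0,"az":0,"dx":0,"dy":0,"dz":0,"claw":255}]'
python3 - <<'E'
from h import *
im=cams.get_image("side")[:,:,::-1]; c=im[140:235,270:370]
c=cv2.convertScaleAbs(c,alpha=1.7,beta=0)
cv2.imwrite(f"pics/side11.png",cv2.resize(c,None,fx=6,fy=6,interpolation=cv2.INTER_CUBIC))
E
```

```text
clock: 9.02
ee_pos: [0.4862, 0.0866, 0.1176]
tcp_rot: [3.114, 0.416, -0.001]
wrist_force: [0.1, -0.5, -0.0]
finger_gap: 0.0003
```

View pics/side11.png

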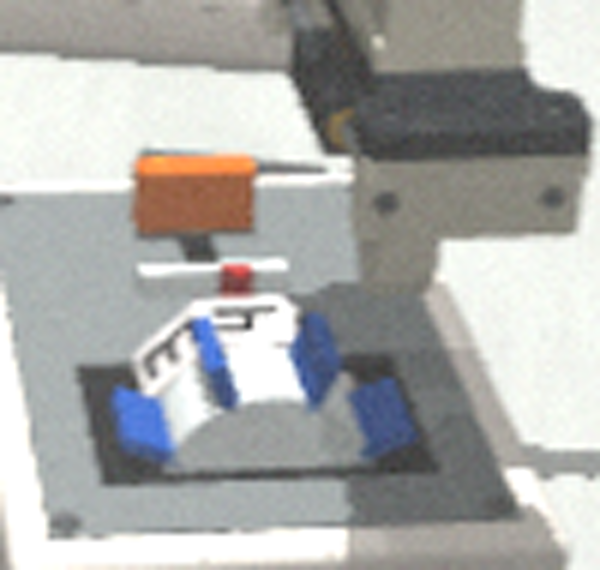

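The 4 is on top at (250,318), with the 3 behind it. One more click is needed.

```bash
python3 -m inch '[{"ax":0,"ay":0,"az":0,"dx":0,"dy":0,"dz":-0.016,"claw":255},{"ax":0,"ay":0,"az":0,"dx":0,"dy":0,"dz":-0.012,"claw":255},{"ax":0,"ay":0,"az":0,"dx":0,"dy":0,"dz":0,"claw":255}]'
python3 -m inch '[{"ax":0,"ay":0,"az":0,"dx":0.009,"dy":0.0025,"dz":0,"claw":255},{"ax":0,"ay":0,"az":0,"dx":0.008,"dy":0.002,"dz":0.001,"claw":255},{"ax":0,"ay":0,"az":0,"dx":0.008,"dy":0.002,"dz":0,"claw":255},{"ax":0,"ay":0,"az":0,"dx":0.007,"dy":0.002,"dz":0,"claw":255},{"ax":0,"ay":0,"az":0,"dx":0.007,"dy":0.002,"dz":0,"claw":255}]'
python3 -m inch '[{"ax":0,"ay":0,"az":0,"dx":0,"dy":0,"dz":0,"claw":255},{"ax":0,"ay":0,"az":0,"dx":0,"dy":0,"dz":0.027,"claw":255},{"ax":0,"ay":0,"az":0,"dx":-0.02,"dy":-0.0055,"dz":0.02,"claw":255},{"ax":0,"ay":0,"az":0,"dx":-0.019,"dy":-0.005,"dz":0,"claw":255},{"ax":0,"ay":0,"az":0,"dx":0,"dy":0,"dz":0,"claw":255}]'
python3 - <<'E'
from h import *
im=cams.get_image("side")[:,:,::-1]; c=im[140:235,270:370]
c=cv2.convertScaleAbs(c,alpha=1.7,beta=0)
cv2.imwrite(f"pics/side12.png",cv2.resize(c,None,fx=6,fy=6,interpolation=cv2.INTER_CUBIC))
hs=cv2.cvtColor(np.ascontiguousarray(im),cv2.COLOR_BGR2HSV)
print(cen(cv2.inRange(hs,(3,150,80),(18,255,255)))[:2])
E
```

```text
clock: 9.45
ee_pos: [0.4868, 0.0869, 0.0884]
tcp_rot: [-3.114, -0.416, 0.003]
wrist_force: [0.2, -0.2, 0.3]
finger_gap: 0.0004
clock: 10.07
ee_pos: [0.527, 0.0975, 0.0904]
tcp_rot: [3.114, 0.416, 0.001]
wrist_force: [-0.1, 0.0, -0.5]
finger_gap: 0.0004
clock: 10.7
ee_pos: [0.4863, 0.0867, 0.1377]
tcp_rot: [3.114, 0.416, -0.0]
wrist_force: [0.1, 0.1, 0.0]
finger_gap: 0.0003
(array([301.86440678, 167.16949153]), np.int32(59))
```

View pics/side12.png

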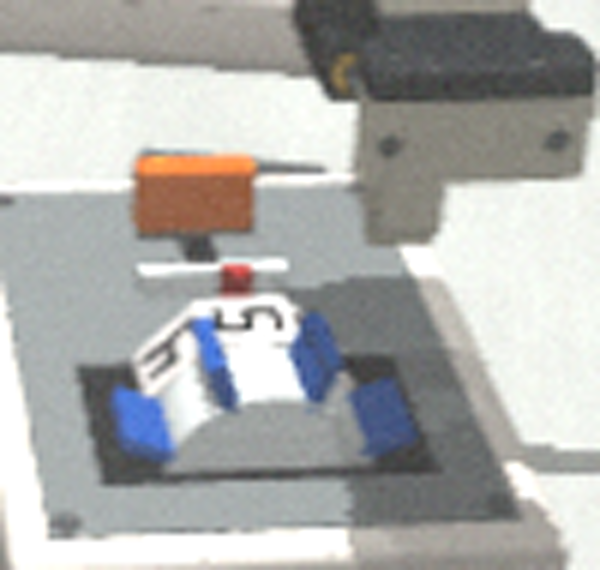

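The 5 is now on top beside the pointer (245,320). Next I'll go round behind the grip, on its -y side.

```bash
python3 -m inch '[{"ax":0,"ay":0,"az":0,"dx":0.02,"dy":-0.043,"dz":0,"claw":255},{"ax":0,"ay":0,"az":0,"dx":0.02,"dy":-0.043,"dz":0,"claw":255},{"ax":0,"ay":0,"az":0,"dx":0.02,"dy":-0.043,"dz":0,"claw":255},{"ax":0,"ay":0,"az":0,"dx":0.02,"dy":-0.043,"dz":0,"claw":255},{"ax":0,"ay":0,"az":0,"dx":0.021,"dy":-0.043,"dz":0,"claw":255}]'
python3 -m inch '[{"ax":0,"ay":0,"az":0,"dx":0,"dy":0,"dz":0,"claw":255},{"ax":0,"ay":0,"az":0,"dx":0,"dy":0,"dz":-0.03,"claw":255},{"ax":0,"ay":0,"az":0,"dx":0,"dy":0,"dz":0,"claw":255}]'
python3 - <<'E'
from h import *
im=cams.get_image("side")[:,:,::-1]; c=im[110:205,240:360]
c=cv2.convertScaleAbs(c,alpha=1.7,beta=0)
cv2.imwrite(f"pics/side13.png",cv2.resize(c,None,fx=6,fy=6,interpolation=cv2.INTER_CUBIC))
E
```

```text
clock: 11.38
ee_pos: [0.5894, -0.1298, 0.1368]
tcp_rot: [-3.114, -0.416, -0.0]
wrist_force: [0.7, 0.4, -0.2]
finger_gap: 0.0009
clock: 11.75
ee_pos: [0.5866, -0.1269, 0.1049]
tcp_rot: [-3.111, -0.417, 0.008]
wrist_force: [0.0, 0.3, 0.6]
finger_gap: 0.0005
```

View pics/side13.png

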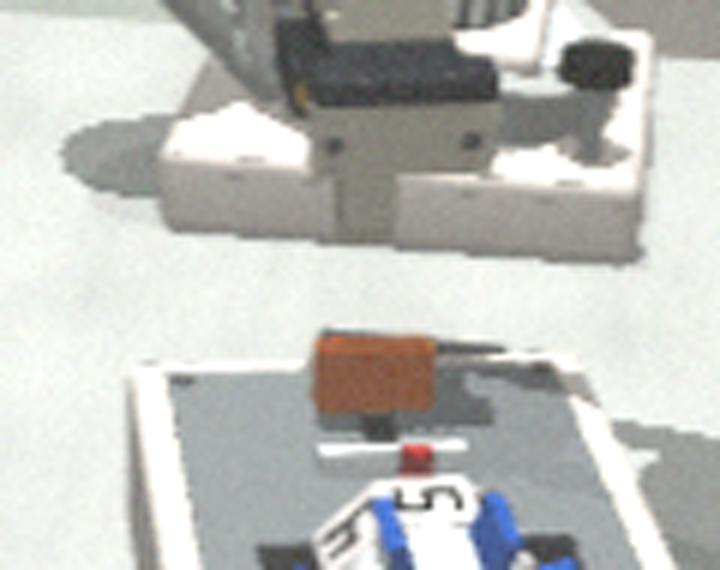

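```bash
python3 -m inch '[{"ax":0,"ay":0,"az":0,"dx":0,"dy":0,"dz":-0.021,"claw":255},{"ax":0,"ay":0,"az":0,"dx":0,"dy":0,"dz":-0.02,"claw":255},{"ax":0,"ay":0,"az":0,"dx":0,"dy":0,"dz":0,"claw":255}]'
python3 - <<'E'
from h import *
im=cams.get_image("side")[:,:,::-1]; c=im[110:205,240:360]
c=cv2.convertScaleAbs(c,alpha=1.7,beta=0)
cv2.imwrite(f"pics/side14.png",cv2.resize(c,None,fx=6,fy=6,interpolation=cv2.INTER_CUBIC))
E
```

```text
clock: 12.18
ee_pos: [0.5878, -0.1275, 0.0662]
tcp_rot: [-3.113, -0.417, 0.002]
wrist_force: [0.4, 0.0, -0.1]
finger_gap: 0.0006
```

View pics/side14.png

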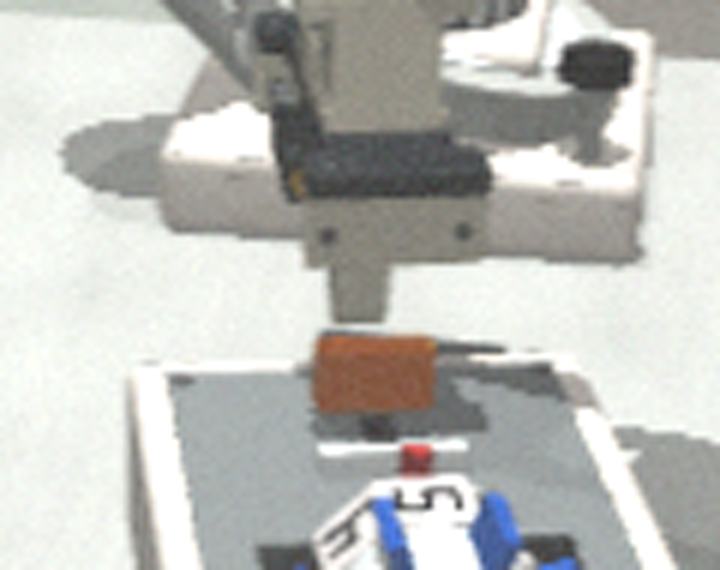

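```bash
python3 - <<'E'
from h import *
C=np.array([.549,.0125,0]);a=np.radians(15.2);R=np.array([[np.cos(a),-np.sin(a),0],[np.sin(a),np.cos(a),0],[0,0,1]])
X=ray("side",(240+358/6,110+321/6),.0975);print(R.T@(X-C),R.T@(np.array([.5878,-.1275,0])-C))
E
```

```text
[-0.00058016 -0.14391371  0.0975    ] [ 0.00073615 -0.14527525  0.        ]
```

```bash
python3 -m inch '[{"ax":0,"ay":0,"az":0,"dx":-0.0025,"dy":0.009,"dz":0,"claw":255},{"ax":0,"ay":0,"az":0,"dx":-0.0025,"dy":0.009,"dz":0,"claw":255},{"ax":0,"ay":0,"az":0,"dx":-0.0025,"dy":0.009,"dz":0,"claw":255},{"ax":0,"ay":0,"az":0,"dx":0,"dy":0,"dz":0,"claw":255}]'
python3 -m inch '[{"ax":0,"ay":0,"az":0,"dx":-0.0025,"dy":0.009,"dz":0,"claw":255},{"ax":0,"ay":0,"az":0,"dx":-0.0025,"dy":0.009,"dz":0,"claw":255},{"ax":0,"ay":0,"az":0,"dx":0,"dy":0,"dz":0,"claw":255}]'
python3 - <<'E'
from h import *
im=cams.get_image("side")[:,:,::-1]; c=im[110:205,240:360]
c=cv2.convertScaleAbs(c,alpha=1.7,beta=0)
cv2.imwrite(f"pics/side15.png",cv2.resize(c,None,fx=6,fy=6,interpolation=cv2.INTER_CUBIC))
E
```

```text
clock: 12.72
ee_pos: [0.5806, -0.1003, 0.0668]
tcp_rot: [3.113, 0.418, 0.001]
wrist_force: [-0.1, 0.4, -0.1]
finger_gap: 0.0004
clock: 13.1
ee_pos: [0.5753, -0.0823, 0.0663]
tcp_rot: [-3.113, -0.417, 0.001]
wrist_force: [-0.6, -0.2, -0.1]
finger_gap: 0.0003
```

View pics/side15.png

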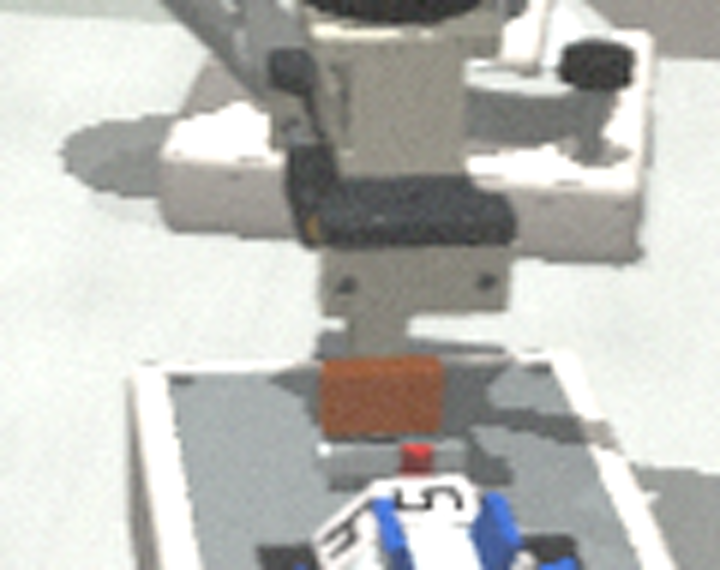

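```bash
python3 -m inch '[{"ax":0,"ay":0,"az":0,"dx":-0.0025,"dy":0.009,"dz":0,"claw":255},{"ax":0,"ay":0,"az":0,"dx":-0.001,"dy":0.004,"dz":0,"claw":255},{"ax":0,"ay":0,"az":0,"dx":0,"dy":0,"dz":0,"claw":255}]'
python3 - <<'E'
from h import *
im=cams.get_image("side")[:,:,::-1]; c=im[110:205,240:360]
c=cv2.convertScaleAbs(c,alpha=1.7,beta=0)
cv2.imwrite(f"pics/side16.png",cv2.resize(c,None,fx=6,fy=6,interpolation=cv2.INTER_CUBIC))
E
```

```text
clock: 13.52
ee_pos: [0.5718, -0.0696, 0.0662]
tcp_rot: [-3.113, -0.417, 0.001]
wrist_force: [0.3, -0.1, 0.5]
finger_gap: 0.0001
```

View pics/side16.png

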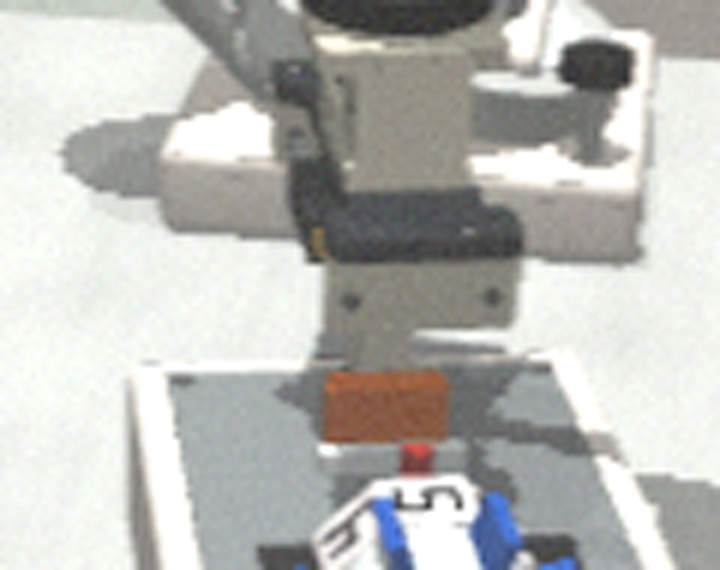

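```bash
python3 -m inch '[{"ax":0,"ay":0,"az":0,"dx":-0.001,"dy":0.004,"dz":0,"claw":255},{"ax":0,"ay":0,"az":0,"dx":-0.001,"dy":0.004,"dz":0,"claw":255}]'
python3 -m inch '[{"ax":0,"ay":0,"az":0,"dx":-0.001,"dy":0.003,"dz":0,"claw":255},{"ax":0,"ay":0,"az":0,"dx":0,"dy":0,"dz":0,"claw":255}]'
python3 -m inch '[{"ax":0,"ay":0,"az":0,"dx":-0.001,"dy":0.002,"dz":0,"claw":255},{"ax":0,"ay":0,"az":0,"dx":0,"dy":0,"dz":0,"claw":255}]'
```

```text
clock: 13.82
ee_pos: [0.57, -0.0623, 0.0663]
tcp_rot: [3.114, 0.416, -0.0]
wrist_force: [0.1, -2.1, -0.4]
finger_gap: 0.0008
clock: 14.08
ee_pos: [0.5698, -0.0613, 0.0664]
tcp_rot: [3.11, 0.416, 0.002]
wrist_force: [2.3, -9.4, -2.7]
finger_gap: 0.0002
clock: 14.32
ee_pos: [0.5698, -0.0611, 0.0666]
tcp_rot: [3.107, 0.415, 0.005]
wrist_force: [4.0, -16.9, -5.0]
finger_gap: 0.0004
```

```bash
python3 - <<'E'
from h import *
im=cams.get_image("side")[:,:,::-1]; c=im[110:205,240:360]
hs=cv2.cvtColor(np.ascontiguousarray(im),cv2.COLOR_BGR2HSV)
print(cen(cv2.inRange(hs,(3,150,60),(18,255,255)))[:2])
c=cv2.convertScaleAbs(c,alpha=1.7,beta=0)
cv2.imwrite(f"pics/side17.png",cv2.resize(c,None,fx=6,fy=6,interpolation=cv2.INTER_CUBIC))
C=np.array([.549,.0125,0]);a=np.radians(15.2);R=np.array([[np.cos(a),-np.sin(a),0],[np.sin(a),np.cos(a),0],[0,0,1]])
for y in(-.085,-.057,-.045): print(y,[((proj("side",C+R@np.array([s*.025,y,z]))-[240,110])*6).round() for s,z in((-1,.083),(1,.083),(1,.113))])
print([((proj("side",C+R@np.array([s*.03,-.041,.092]))-[240,110])*6).round() for s in(-1,1)], R.T@(np.array([.5698,-.0611,0])-C))
E
```

```text
(array([312.66666667, 174.        ]), np.int32(3))
-0.085 [array([435., 411.]), array([317., 415.]), array([319., 351.])]
-0.057 [array([446., 442.]), array([326., 446.]), array([328., 381.])]
-0.045 [array([451., 456.]), array([330., 460.]), array([333., 395.])]
[array([466., 441.]), array([320., 446.])] [ 0.00077522 -0.07647875  0.        ]
```

View pics/side17.png

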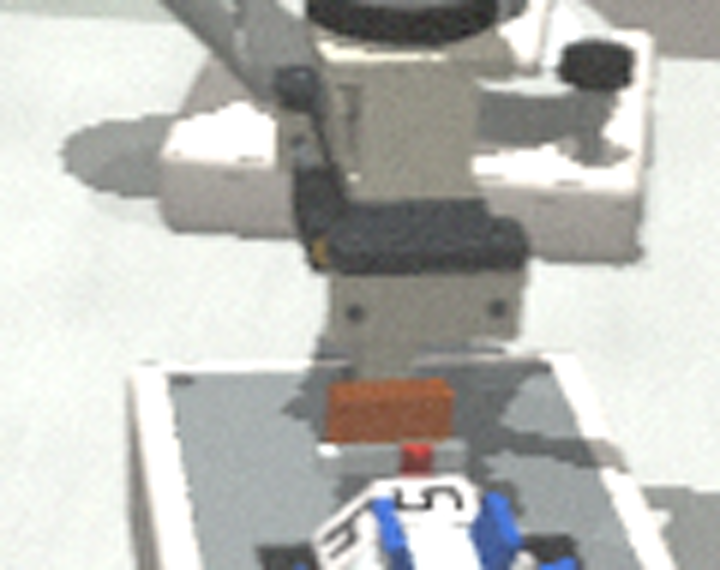

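```bash
python3 -m inch '[{"ax":0,"ay":0,"az":0,"dx":0.004,"dy":-0.014,"dz":0,"claw":255},{"ax":0,"ay":0,"az":0,"dx":0.005,"dy":-0.018,"dz":0,"claw":255},{"ax":0,"ay":0,"az":0,"dx":0,"dy":0,"dz":0.05,"claw":255},{"ax":0,"ay":0,"az":0,"dx":0,"dy":-0.02,"dz":0.06,"claw":255},{"ax":0,"ay":0,"az":0,"dx":-0.03,"dy":-0.05,"dz":0,"claw":255}]'
python3 -m inch '[{"ax":0,"ay":0,"az":0,"dx":-0.03,"dy":-0.05,"dz":0,"claw":255},{"ax":0,"ay":0,"az":0,"dx":-0.03,"dy":-0.05,"dz":0,"claw":255},{"ax":0,"ay":0,"az":0,"dx":-0.03,"dy":-0.05,"dz":0,"claw":255},{"ax":0,"ay":0,"az":0,"dx":-0.03,"dy":-0.05,"dz":0,"claw":255},{"ax":0,"ay":0,"az":0,"dx":-0.03,"dy":-0.03,"dz":0,"claw":255}]'
python3 - <<'E'
from h import *
im=cams.get_image("top")[:,:,::-1]
cv2.imwrite(f"pics/top18.png",cv2.resize(im[140:310,160:410],None,fx=3,fy=3,interpolation=cv2.INTER_CUBIC))
hs=cv2.cvtColor(np.ascontiguousarray(im),cv2.COLOR_BGR2HSV)
c,n,_=cen(cv2.inRange(hs,(5,150,80),(18,255,255)));X=ray("top",c,.113)
C=np.array([.549,.0125,0]);a=np.radians(15.2);R=np.array([[np.cos(a),-np.sin(a),0],[np.sin(a),np.cos(a),0],[0,0,1]])
print(c,n,R.T@(X-C),"first",R.T@(np.array([.57304587,-.07641057,.113])-C))
im=cams.get_image("side")[:,:,::-1]
cv2.imwrite(f"pics/side18.png",cv2.resize(im[110:290,210:370],None,fx=4.5,fy=3.3,interpolation=cv2.INTER_CUBIC))
E
```

```text
clock: 15.0
ee_pos: [0.551, -0.1599, 0.1809]
tcp_rot: [3.108, 0.421, 0.016]
wrist_force: [0.6, -1.2, -0.8]
finger_gap: 0.0003
clock: 15.62
ee_pos: [0.3957, -0.3915, 0.1756]
tcp_rot: [3.114, 0.414, 0.001]
wrist_force: [0.3, -0.1, 0.5]
finger_gap: 0.0004
[316.12162162 235.70945946] 148 [ 0.00053881 -0.05121477  0.113     ] first [-1.06728147e-04 -9.21047335e-02  1.13000000e-01]
```

View pics/top18.png

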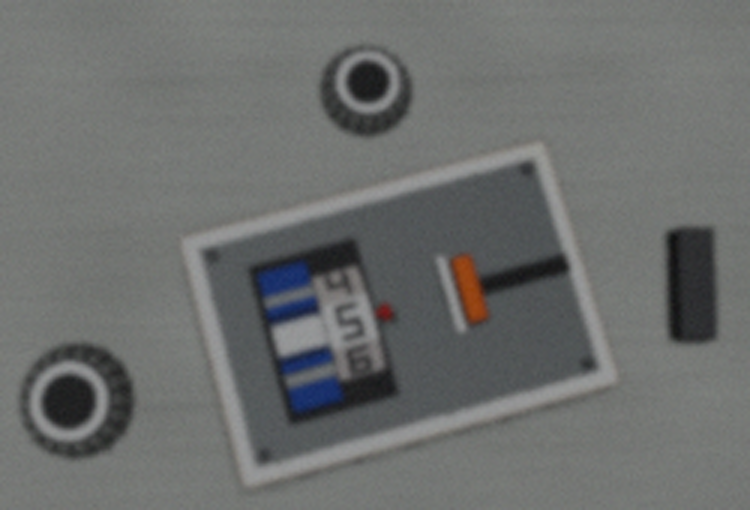

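View pics/side18.png

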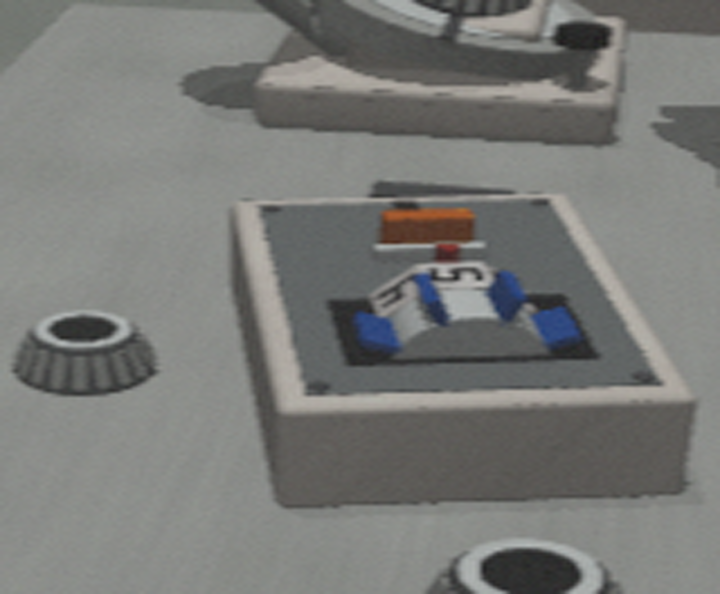

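The top view shows the 5 on top, between the 4 and the 6 and beside the pointer. The grip lies against the end stop: its measured box y is -51 mm, and home is -53 mm. The bearings and gauge block are untouched and the arm is clear, so I'm handing in.

```bash
python3 -m inch '[{"ax":0,"ay":0,"az":0,"dx":0,"dy":0,"dz":0,"claw":255},{"ax":0,"ay":0,"az":0,"dx":0,"dy":0,"dz":0,"claw":255}]'; python3 -c "
from cell import env
print(env.finish_job())"
```

```text
clock: 15.98
ee_pos: [0.3979, -0.3882, 0.1757]
tcp_rot: [-3.113, -0.418, -0.0]
wrist_force: [0.2, 0.3, -0.6]
finger_gap: 0.0006
the job is handed in; nothing more can be done
None
```

The selector box is set to 5 and locked, and the job is handed in at about 16 s; the hand-in gives no verdict. I rolled the wheel two clicks (3 to 4 to 5) with the closed fingertip, then pushed the lock grip until it stalled at the end stop at about 17 N.

**Last checks:**
- **Wheel:** the last pictures from both cameras show the 5 on top beside the pointer, with the 4 behind it and the 6 in front.
- **Lock grip:** it sits against the end stop. I measured its middle at box y = -51 mm, against -53 mm when fully home, which is within measuring error.
- **Bearings and gauge block:** they look undisturbed in the final pictures. I judged this by eye and did not measure it.
- **Arm:** it is well clear of the box, with the wrist force near zero.

**One disagreement:** the real fingertip is about 31 mm higher than the reported TCP. My first push therefore passed over the teeth without touching them. I found the offset by touching down on the box's top face at a reported z of 0.049 m instead of 0.080 m, and allowed for it in all later moves.

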